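# Refit the knob and hold the gas tap for lighting

### The arm

A 6-joint arm with a two-finger parallel gripper is mounted at the origin on the work surface. World frame = base frame: x ahead of the robot, y to its left, z up, the work surface at z = 0. Lengths are in m, angles in rad, forces in N, time in s.
With the tool pointing down it reaches from about 0.35 to 0.85 m from the base axis. Payload 8.1 kg.
Tool frame: the origin (TCP) lies midway between the tips of the shut fingers; the grasp point (between the pads) lies 19 mm behind it (grasp_offset is the distance from the TCP to the grasp point, in m); z points along the fingers, x is the direction in which the jaws open and shut, and the axes are right-handed (so a half turn about z gives the same grasp; the last joint's range is limited). The gripper opens to 93 mm and grips with 3 to 60 N. Pads are 15 mm wide; open, the fingers measure 128 mm over their backs; the gripper's body (75 mm by 188 mm) begins 65 mm behind the grasp point.
Start: joints at [-0.085, 0.13, 1.488, -0, 1.523, -0.085], TCP at [0.6, 0, 0.219] pointing down, gripper open.
Joint ranges: [-2.96, 2.96], [-0.89, 2.26], [0.02, 2.5], [-1.34, 4.48], [0, 2.73], [-2.66, 2.66]. Speed limits (rad/s): [2.39, 2.39, 2.79, 3.14, 3.14, 3.14].

### API

Orientations are given as a rotation vector (axis times angle).
In Python, from rig import * gives the robot as it stands. Calls block until the motion is done:
- reach(position, orientation): joint-space move of the TCP to a pose.
- line_to(position, attitude=None, max_speed=0.15, until_force=None): straight line of the TCP; attitude=None keeps the orientation; max_speed is the mean speed in m/s. With until_force (N) it stops when the force on the tool has changed by that much, and returns True; else False.
- goto_joints(angles): joint-space move.
- set_gripper(opening, f_grip=None): finger opening in m; f_grip is the grip in N (None keeps the last); returns when the fingers have stopped.
- wait(seconds).
- ik(position, orientation): joint angles nearest the present ones, or None.
- camera(name): name is "scene" or "side" or "wrist"; returns a dict with "frame" (480x640x3 uint8, red, green, blue), "range_z" (480x640 float32, m along the optical axis (not along the pixel's ray), 0 where there is no reading), "mtx" (3x3 intrinsics, pixels), "view" (4x4, takes a point from world to camera coordinates). Camera axes: x right, y down, z forward; pixel columns grow to the right and rows downward; lengths in m; the calibration is good to about 2 mm. The wrist camera is an equidistant fisheye: a pixel r from the principal point sees the ray r / f radians off the axis. A picture is of the moment at which its call begins.
A pose or a line that the arm cannot do raises PlanningError and nothing moves.
- close_job(): hands the job in, once; it reports no verdict.
Trained networks look in a picture, given as the dict that the camera call returned (one of the last four; its "shot" number tells which), for a name from the list of things; names that differ only in an ending like _2 or _b are one class to them, and where a whole thing is asked for, a point or a joint stands for the part that bears it (a point fixed in the world has none). Each returns a list of dicts, best first, with "p" (0 to 1); they miss things now and then, are a little off and sometimes report something else, mostly with a low value. They report only what shows in the picture. A call takes as long as a camera call. They do not tell look-alikes from the thing itself.
- outline_of(picture, thing): "mask" (480x640 bool, what is visible of it).
- pinpoint(picture, thing): "centre" ([x, y, z] in m, in the coordinates of the camera as it stood for that picture, good to about 4 mm: a listed point, or the origin of a listed thing).
Readings, each from a call of its own:
- get_clock(): time.
- get_q(): joint angles.
- get_joint_velocities(): joint speeds.
- get_effort(): joint torques, N m.
- get_ee_pos(): TCP position.
- get_orientation(): TCP orientation.
- get_contact_force(): force on the tool from outside, world axes, zero at the start.
- get_wrist_torque(): the same for the moment, N m.
- get_grip_width(): finger opening in m.
Only numpy, scipy, OpenCV 4.12 (cv2) and the standard library are available. Lean on these libraries where they do the work, as an engineer would, in place of code of your own. Each camera call takes 0.05 s, during which the arm holds its last target. There are 200 camera calls.

### The job

The gas hob has been cleaned and one of its control knobs is still off. First open the gas cock on the pipe beside the hob fully, so that its lever lies in line with the pipe, and leave it open; then fit the loose knob on the bare tap spindle, turned so that the flats match and it slides fully home. Push the knob in, turn it a quarter turn anticlockwise to full flame with it pushed in, and finish still holding it pushed in at that position, as one does until the flame safety catches; do not let go, and leave the pan and the other things on the table where they are.

Things in the scene. Friction and masses are not known exactly. Their poses are not given: they have to be found in the camera images.
- knob: Loose black control knob, about 90 g, standing socket-down on the table right of the hob. Skirt 56 mm across, 7 mm high; above it a flat-sided grip bar 48 mm long (x axis), 20 mm wide (y), top 42 mm above the underside: grip the bar. Origin: centre of the underside, z up. Socket in the underside 13.2 mm (x) by 9.2 mm (y), 21 mm deep; fits the spindle either way round.
- spindle_tip (a point): Centre of the end face of the bare upright brass spindle, right-hand place of the hob's front deck; moves and turns with it. Flatted, 12 mm along its x by 8 mm along its y axis, last 4 mm chamfered to 8.4 by 4.4; z up. Stands 30 mm above the deck. Fully home, the knob's socket floor rests on it: knob underside 21 mm below this point and 9 mm above the deck (3 mm when pushed in).
- hob: Steel gas hob, 480 mm deep (x), 300 wide (y), deck 85 mm above the table, pan supports to 119 mm; front with the knobs towards the robot (-x), fixed. Origin: centre of its underside. The bare spindle is at x -185, y -60 mm; an identical knob stays on the other spindle at x -185, y +60. The gas pipe runs along its left side at y +225, with the cock at x -90.
- press (a joint): How far the spindle is pushed into the hob, m: 0 out, 0.006 fully in. Sprung: 5 N to start, 10 N fully in.
- turn (a joint): Spindle rotation, rad: 0 off, grows anticlockwise seen from above; full flame at 1.57, a quarter turn (no stop there), end of travel 2.7. A lock keeps it near 0 until the spindle is pushed in about 4 mm; then it turns with 0.1 N m friction and stays where it is left.
- cock (a joint): Angle of the gas cock's lever, rad: 0 shut (square to the pipe, pointing away from the hob), 1.57 open, at its stop (in line with the pipe, pointing to the hob's front, towards the robot). Grows anticlockwise seen from above; stiff (0.35 N m), stays where it is left.
- cock_pivot (a point): Point on the vertical axis of the gas cock's lever, at the lever's height, 95 mm above the table. y axis: along the lever from its axis to its free end; z up. The brass ball cock (37 mm across) sits below, on a horizontal steel pipe 21 mm across, axis 50 mm above the table, 75 mm out from the hob's side.
- cock_grip (a point): Centre of the lever's black sleeve, 78 mm from the lever's axis, 95 mm above the table; axes as cock_pivot. Sleeve 20 mm wide (x), 64 mm long (y), 12 mm thick (z). Table free below it when shut; when open the pipe's top is 34 mm below it.
- saucepan: Bystander: steel saucepan, 164 mm across, 75 mm high, on the hob's rear burner, its handle (to 240 mm from the centre, 62 mm above the pan's foot) pointing along its -y axis. Origin: centre of its foot.
- ramekin: Bystander: white ramekin, 84 mm across, 45 mm high. Origin: centre of its foot.
- shaker: Bystander: steel shaker, 45 mm across, 92 mm high. Origin: centre of its foot.
- bowl: Bystander: steel bowl, 170 mm across, 75 mm high. Origin: centre of its foot.
- ramekin2: Bystander: white ramekin, 84 mm across, 45 mm high. Origin: centre of its foot.
- brush: Bystander: cleaning brush lying on the table, 220 mm long (x axis). Origin: below its middle.
- spoon: Bystander: serving spoon lying on the table, 260 mm long (x axis). Origin: below its middle.
Mind the look-alikes: they are no part of the job. Of the things shaped like the knob, the black one is meant.

How it is judged:
On the way, in this order (a step that is already met when the one before it is completed fails the run):
1. the gas cock is open, its lever in line with the pipe (value of joint cock above 1.4 rad), for 0.2 s.
2. the knob is fully home on the spindle and pushed in, still at off (z of knob in the frame of spindle_tip below -0.018 m and horizontal distance between knob and spindle_tip below 0.004 m and angle between the x axis of knob and the x axis of spindle_tip, either way round below 0.17 rad and angle between knob's own z axis and vertical below 0.12 rad and value of joint press above 0.0035 m and value of joint turn below 0.35 rad), for 0.1 s.
At the end, for the whole second after the job is handed in: Cock lever within 10 degrees of in line with the pipe; knob on the spindle within 3 mm of fully home, centred, upright, flats matched; spindle pushed in at least 3.5 of 6 mm and turned a quarter turn anticlockwise, plus or minus 20 degrees; the robot still holding the knob there (value of joint cock above 1.4 rad and z of knob in the frame of spindle_tip below -0.018 m and horizontal distance between knob and spindle_tip below 0.004 m and angle between the x axis of knob and the x axis of spindle_tip, either way round below 0.17 rad and angle between knob's own z axis and vertical below 0.12 rad and value of joint press above 0.0035 m and value of joint turn between 1.22 and 1.92 rad and contact force between the fingers and knob above 1 N); the arm keeps its last pose, push and grip.
It fails at once if the pan or another thing on the table is moved (over 30 mm) (distance of any of saucepan, ramekin, shaker, bowl, ramekin2, brush, spoon from where it was at the start of the episode above 0.03 m).
It also fails if it takes over 67 s, if anything falls off the work surface, if the arm or the gripper's body presses on something with over 40 N, if the wrist force passes 120 N, or if a joint passes its speed limit or range.

## Working session

There is one attempt and no reset: what is moved stays moved. The work goes in short steps, each a Python script; the robot and the scene stay as the last script left them, time stands still between calls to the robot, and variables do not carry over. Pictures are saved under pics/ and viewed, about 8 in all and at most 12, crops included, and the job is handed in when it is done.

```bash
mkdir -p pics
cat > h.py <<'E'
from rig import *
import numpy as np, cv2
from scipy.spatial.transform import Rotation as R
def towld(c,p):
    return (np.linalg.inv(c["view"])@np.append(p,1))[:3]
def cloud(c):
    z=c["range_z"];v,u=np.mgrid[:480,:640];K=c["mtx"]
    P=np.stack([(u-K[0,2])/K[0,0]*z,(v-K[1,2])/K[1,1]*z,z],-1)
    T=np.linalg.inv(c["view"]);return P@T[:3,:3].T+T[:3,3]
def pix(c,p):
    q=c["view"]@np.append(p,1);q=c["mtx"]@q[:3];return q[:2]/q[2]
def save(c,n,crop=None,s=1):
    im=c["frame"][...,::-1]
    if crop: im=im[crop[1]:crop[3],crop[0]:crop[2]]
    cv2.imwrite("pics/"+n,cv2.resize(im,None,fx=s,fy=s,interpolation=cv2.INTER_CUBIC))
def down(a): # tool down, jaw axis at angle a in world xy
    x=np.array([np.cos(a),np.sin(a),0]);z=np.array([0,0,-1.]);return R.from_matrix(np.stack([x,np.cross(z,x),z],1)).as_rotvec()
E
python3 - <<'E'
from h import *
np.set_printoptions(precision=4,suppress=True)
print(get_clock(),get_orientation())
for n in("scene","side"):
    c=camera(n);save(c,n+"0.png")
    np.savez("pics/"+n+"0.npz",**{k:c[k] for k in("frame","range_z","mtx","view")})
    print(n,"cam at",np.linalg.inv(c["view"])[:3,3])
    for t in("knob","spindle_tip","hob","cock_pivot","cock_grip","saucepan"):
        for d in pinpoint(c,t)[:4]:
            w=towld(c,d["centre"]);print(n,t,round(d["p"],2),w,pix(c,w).round())
print(get_clock())
E
```

```text
0.0 [-3.1415 -0.      0.0029]
scene cam at [1.5815 0.0045 1.0037]
scene knob 0.6 [ 0.3123 -0.4495 -0.0002] [181. 205.]
scene knob 0.57 [ 0.3955 -0.3948  0.0034] [193. 222.]
scene cock_pivot 0.86 [0.5763 0.2627 0.0967] [430. 240.]
scene cock_grip 0.51 [0.5761 0.3374 0.0943] [459. 240.]
scene saucepan 0.81 [0.7601 0.0125 0.123 ] [333. 285.]
scene saucepan 0.42 [ 0.494  -0.4088  0.0043] [181. 244.]
side cam at [-0.1182 -0.8412  1.0584]
side knob 0.92 [ 0.3936 -0.3975  0.0021] [377. 380.]
side knob 0.83 [ 0.3134 -0.4548  0.0005] [367. 417.]
side knob 0.57 [ 0.4975 -0.4048  0.0002] [410. 359.]
side spindle_tip 0.56 [ 0.4504 -0.0091  0.1127] [299. 246.]
side cock_pivot 0.54 [0.5754 0.2622 0.0969] [280. 187.]
side cock_grip 0.56 [0.5801 0.334  0.0994] [269. 175.]
side cock_grip 0.2 [ 0.6377  0.0259 -0.0032] [342. 242.]
side saucepan 0.78 [0.7623 0.0098 0.1183] [379. 198.]
side saucepan 0.22 [ 0.4628 -0.2754 -0.0056] [364. 334.]
0.7
```

View pics/scene0.png

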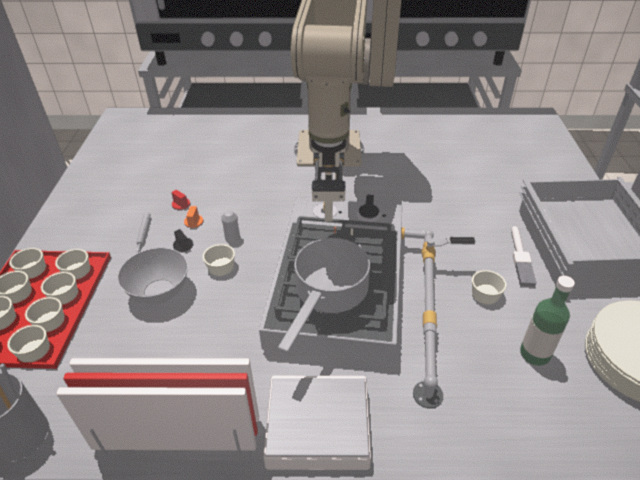

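View pics/side0.png

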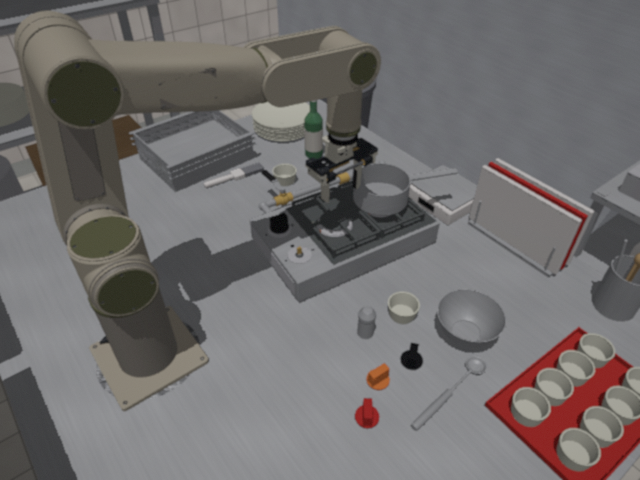

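The scene picture shows the knob look-alikes: red at (180,200), orange at (193,216), black at (183,240) and a fitted black one on the hob at (369,205). In the side picture they are at (367,415), (378,376), (412,357) and (279,220). The loose black one is meant, at about (0.497,-0.405). The bare spindle is at side (299,250), and the cock lever at scene (460,240) is shut.

Run:
```python
from h import *
np.set_printoptions(precision=4,suppress=True)
S={n:dict(np.load(f"pics/{n}0.npz")) for n in("scene","side")}
for n,c in S.items():
    P=cloud(c);ok=c["range_z"]>0
    # hob deck
    m=ok&(abs(P[...,2]-.085)<.005)&(P[...,0]>.35)&(P[...,0]<1.0)&(abs(P[...,1])<.2)
    r=cv2.minAreaRect(P[m][:,:2].astype(np.float32));print(n,"deck",r,m.sum())
    d=np.hypot(P[...,0]-.497,P[...,1]+.405)<.045
    k=ok&d&(P[...,2]>.005)&(P[...,2]<.06); t=k&(P[...,2]>.036)
    q=P[t];print("knob",k.sum(),t.sum(),"zmax",P[k][:,2].max(),"mid",(P[k].min(0)+P[k].max(0))/2)
    if t.sum()>4:print("bar",cv2.minAreaRect(q[:,:2].astype(np.float32)))
    l=ok&(P[...,2]>.087)&(P[...,2]<.107)&(abs(P[...,0]-.577)<.04)&(P[...,1]>.28)&(P[...,1]<.40)
    q=P[l];print("lever",l.sum(),cv2.minAreaRect(q[:,:2].astype(np.float32)), q[:,2].max())
    f=cv2.fitLine(q[:,:2].astype(np.float32),cv2.DIST_HUBER,0,.01,.01).ravel();print(f)
    # spindle
    l=ok&(P[...,2]>.1)&(P[...,2]<.13)&(np.hypot(P[...,0]-.45,P[...,1]+.009)<.03);q=P[l];print("sp",l.sum(),q.mean(0) if l.sum() else 0,q.max(0) if l.sum() else 0)
a=cv2.resize(S["side"]["frame"][330:440,340:440,::-1],(400,440),interpolation=cv2.INTER_CUBIC)
b=cv2.resize(S["side"]["frame"][210:320,240:340,::-1],(400,440),interpolation=cv2.INTER_CUBIC)
cv2.imwrite("pics/crop1.png",np.hstack([a,b]))
```

```text
scene deck ((0.6381196975708008, 0.028397560119628906), (0.30043545365333557, 0.4860926866531372), 82.86912536621094) 8578
knob 305 108 zmax 0.050366917548397394 mid [ 0.5024 -0.4026  0.0277]
bar ((0.49846258759498596, -0.4032208025455475), (0.05119185894727707, 0.020209871232509613), 35.366817474365234)
lever 236 ((0.5792806148529053, 0.3281298875808716), (0.09329190105199814, 0.024166837334632874), 89.11701202392578) 0.10667365855808819
[0.0876 0.9962 0.5817 0.3295]
sp 11 [ 0.4527 -0.0106  0.1098] [ 0.4554 -0.0096  0.1191]
side deck ((0.6377934813499451, 0.02382703125476837), (0.30568942427635193, 0.4815652668476105), 83.1787109375) 6424
knob 328 142 zmax 0.045946051197610416 mid [ 0.4954 -0.4083  0.0255]
bar ((0.49545717239379883, -0.4089307487010956), (0.05190303921699524, 0.019655119627714157), 35.87671661376953)
lever 113 ((0.577419638633728, 0.3310558497905731), (0.021838568150997162, 0.08833598345518112), 2.4391136169433594) 0.104316172251805
[ 0.0139 -0.9999  0.5762  0.3273]
sp 25 [ 0.446  -0.0135  0.1083] [ 0.4528 -0.0068  0.1151]
```

View pics/crop1.png

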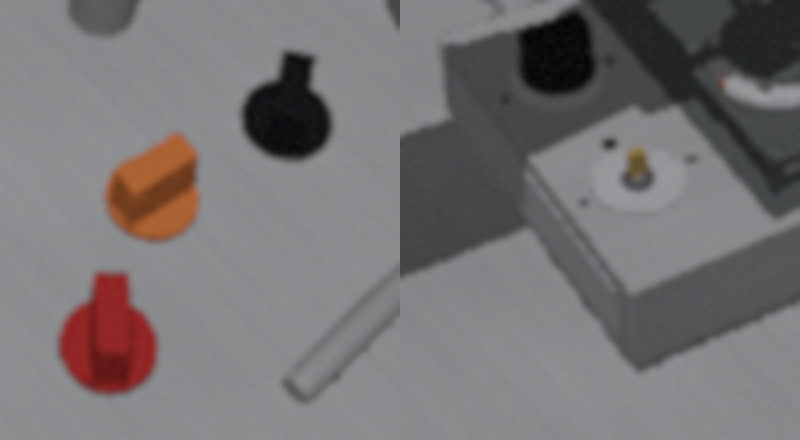

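Crop: the black knob's grip bar is at about 35° in world, and the spindle stands clear. The fitted hob yaw of -7° and centre (0.638,0.026) predict the pivot at (0.576,0.260) and the spindle at (0.447,-0.011). Both agree with the network readings. Next I open the cock with the fingers loosely straddling the sleeve.

Run:
```python
from h import *
np.set_printoptions(precision=4,suppress=True)
pv=np.array([.576,.2615]);r=.078
def P(l,z): return [*(pv+r*np.array([np.cos(l),np.sin(l)])),z]
D=np.deg2rad
set_gripper(.045,15)
l0=D(85)
reach(P(l0,.20),down(l0-np.pi/2)); print(get_q())
hit=line_to(P(l0,.078),until_force=12,max_speed=.1); print("hit",hit,get_ee_pos(),get_contact_force())
if not hit:
    set_gripper(.026); print("w",get_grip_width(),get_contact_force())
    for d in list(range(95,176,10))+[178]:
        line_to(P(D(d),.078),down(D(d)-np.pi/2),max_speed=.06)
        f=get_contact_force(); print(d,f,get_wrist_torque())
        if np.linalg.norm(f[:2])>40: break
c=camera("scene");save(c,"cock1.png",(330,160,530,310),3)
for t in("cock_pivot","cock_grip"):
    for d in pinpoint(c,t)[:2]: print(t,round(d["p"],2),towld(c,d["centre"]))
print(get_ee_pos(),get_q(),get_clock())
```

```text
[ 0.4494  0.3385  1.2814 -0.0006  1.5216  0.5377]
hit False [0.5835 0.3395 0.0791] [ 0.0157 -0.3518  0.506 ]
w 0.02600347057743785 [ 0.2402  0.2369 -0.4294]
95 [ 0.0727 -0.0291  0.1563] [ 0.0105 -0.0348 -0.0123]
105 [0.0194 0.945  0.5811] [-0.0204  0.0374 -0.0052]
115 [-0.4713  0.5521  0.0365] [ 0.0094 -0.0052  0.049 ]
125 [ 0.079   0.565  -0.3309] [0.0206 0.0043 0.0531]
135 [-0.4431 -0.5174 -0.2751] [ 0.0716 -0.0899 -0.0227]
145 [-0.112  -0.5743 -0.2007] [ 0.0697 -0.0304  0.0146]
155 [-0.7796 -0.7866 -0.1597] [ 0.0751 -0.0913  0.0064]
165 [ 0.3478 -0.0316 -0.2922] [ 0.092  -0.0737  0.0077]
175 [ 0.3727 -0.4088  0.0707] [ 0.0605 -0.0985 -0.004 ]
178 [ 5.3696 16.2581 -8.9921] [ 2.7778 -1.0254 -0.1503]
cock_pivot 0.66 [0.5767 0.263  0.098 ]
cock_grip 0.77 [0.4978 0.2719 0.0961]
[0.4987 0.2677 0.0781] [ 0.3994  0.1466  1.7346  0.0043  1.2564 -1.1342] 8.6
```

View pics/cock1.png

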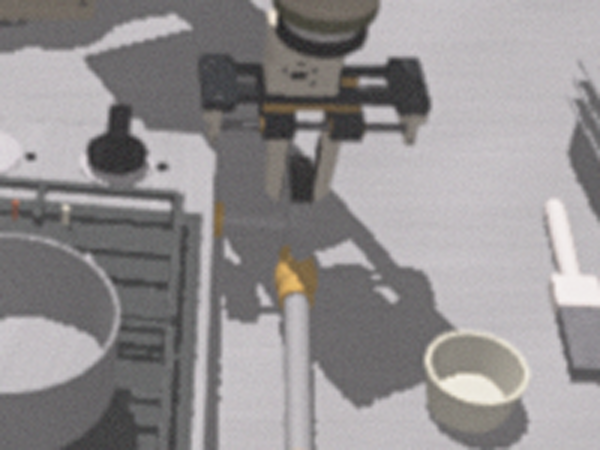

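The crop shows the lever lying between the fingers, in line with the pipe (crop ~(300,180)). The network puts it at 173.6°, against the pipe's 173°, and the force rise shows it is at its stop. Now I release it and look at the spindle and knob with the wrist camera.

```bash
cat >> h.py <<'E'
def undist(c,z0,ctr,s=.0005,n=400):
    # orthographic top view of plane z=z0 around ctr; image up = +x world, left = +y world
    i=(np.arange(n)-n/2)*s
    X=ctr[0]-i[:,None]+0*i[None];Y=ctr[1]-i[None]+0*i[:,None]
    W=np.stack([X,Y,np.full_like(X,z0)],-1).reshape(-1,1,3)
    V=c["view"];p,_=cv2.fisheye.projectPoints(W,cv2.Rodrigues(V[:3,:3])[0],V[:3,3].copy(),c["mtx"].astype(float),np.zeros(4))
    m=p.reshape(n,n,2).astype(np.float32);return cv2.remap(c["frame"],m[...,0],m[...,1],cv2.INTER_CUBIC)[...,::-1]
def wpt(c,p): return towld(c,p)
E
python3 - <<'E'
from h import *
np.set_printoptions(precision=4,suppress=True)
set_gripper(.06);p=get_ee_pos();line_to([p[0],p[1],.2],max_speed=.2)
im=[]
for n,q,a,z0 in(("spindle_tip",(.447,-.011),np.deg2rad(83),.115),("knob",(.497,-.406),np.deg2rad(35.5-90),.042)):
    reach([*q,z0+.13],down(a)); c=camera("wrist");print(get_q(),c["mtx"][0],np.linalg.inv(c["view"])[:3,[2,3]].T)
    np.savez("pics/w_"+n+".npz",**{k:c[k] for k in("frame","range_z","mtx","view")})
    for d in pinpoint(c,n)[:3]: print(n,round(d["p"],2),towld(c,d["centre"]))
    im.append(undist(c,z0,q,.0003))
cv2.imwrite("pics/top1.png",np.hstack(im));print(get_clock())
E
```

```text
[-0.1376 -0.3029  1.8501  0.0004  1.5953 -1.5874] [371.6483   0.     323.2014] [[ 0.2546 -0.0302 -0.9666]
 [ 0.3777 -0.0013  0.4099]]
spindle_tip 0.76 [ 0.448  -0.0104  0.1163]
[-0.7631  0.2653  1.42    0.0003  1.4559  0.1855] [371.6483   0.     323.2014] [[-0.2085 -0.1488 -0.9666]
 [ 0.5565 -0.3633  0.3377]]
knob 0.92 [ 0.4987 -0.4075  0.0026]
knob 0.71 [ 0.3947 -0.4033 -0.0047]
knob 0.69 [ 0.3122 -0.4525 -0.0037]
12.95
```

View pics/top1.png

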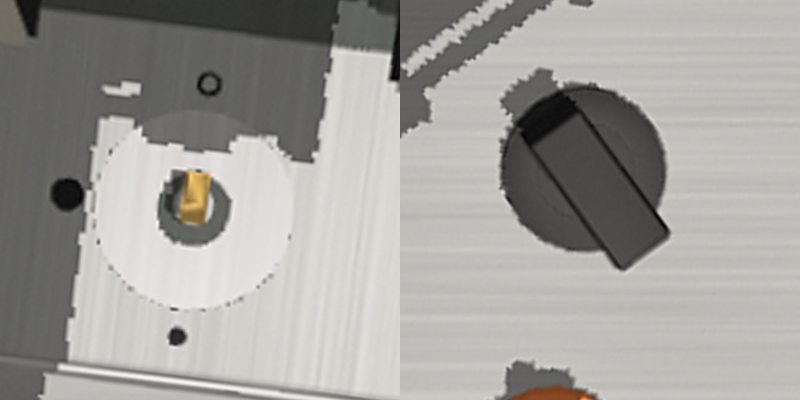

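The left half shows the brass spindle at (195,190), elongated roughly along world x and tilted a few degrees. The right half shows the black knob, with its bar from (550,120) to (645,250). I'll zoom in for exact corners.

Run:
```python
from h import *
np.set_printoptions(precision=4,suppress=True)
im=[]
for n,z0,q,s in(("spindle_tip",.115,(.45,-.01),.0001),("knob",.042,(.499,-.4065),.00016)):
    c=dict(np.load("pics/w_"+n+".npz"));im.append(undist(c,z0,q,s))
    if n=="knob":
        v=cv2.cvtColor(im[1],cv2.COLOR_BGR2GRAY);np.save("pics/k.npy",v)
        print(v[::40,::40])
    cc=undist(c,.085,(.45,-.01),.0002) if n!="knob" else None
    if cc is not None: cv2.imwrite("pics/deck.png",cc)
cv2.imwrite("pics/top2.png",np.hstack(im))
```

```text
[[187  90  96 172  58 186 189 190 190 190]
 [191  97  25  15  56  70  62 191 184 182]
 [191  65  19  66  71  77  76  67 192 192]
 [197  67  73  71  73  75  79  75 172 193]
 [195  69  76  73  74  73  33  76 134 191]
 [195  67  76  76  74  74  71  73 192 194]
 [187 133  72  77  39  76  74  70 191 190]
 [193 194 113  75  75  83  75  71  69 192]
 [190 190 190 189 192 193  78 174 186 185]
 [192 193 193 192 191 189 190 190 189 188]]
```

View pics/top2.png

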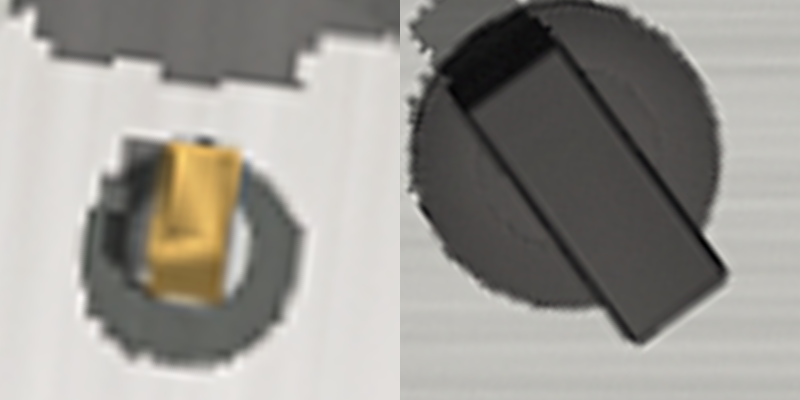

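Knob: the top-face corners at (469,110), (555,48), (727,270), (640,345) give centre (0.500,-0.406) and bar angle 36.5°. Spindle: long axis at about -7°, tip roughly (0.450,-0.010). I'll take a second view from the opposite side to cancel parallax, then grasp the knob.

Run:
```python
from h import *
np.set_printoptions(precision=4,suppress=True)
D=np.deg2rad
reach([.449,-.0105,.245],down(D(-97))); c=camera("wrist");print(get_q(),np.linalg.inv(c["view"])[:3,3])
for d in pinpoint(c,"spindle_tip")[:2]: print(round(d["p"],2),towld(c,d["centre"]))
c0=dict(np.load("pics/w_spindle_tip.npz"));q=(.45,-.01)
I=[undist(k,.115,q,.0001) for k in(c0,c)]
cv2.imwrite("pics/top3.png",np.hstack(I))
set_gripper(.06)
a=D(36.5-90);k=np.array([.4998,-.4063])
reach([*k,.12],down(a))
hit=line_to([*k,.011],until_force=8,max_speed=.1);print("hit",hit,get_ee_pos())
if not hit:
    set_gripper(.0,40);print("w",get_grip_width(),get_contact_force())
    line_to([*k,.16],max_speed=.15);print("w",get_grip_width(),get_contact_force(),get_clock())
    w=camera("wrist");np.savez("pics/w_hold.npz",**{k:w[k] for k in("frame","range_z","mtx","view")})
    for d in pinpoint(w,"knob")[:1]:
        p=towld(w,d["centre"]);T=R.from_rotvec(get_orientation());print("knob in tool",T.inv().apply(p-get_ee_pos()),d["p"])
```

```text
[-0.1386 -0.2977  1.845  -0.0002  1.5943  1.5545] [ 0.5209 -0.019   0.4106]
0.64 [ 0.4489 -0.0126  0.1156]
hit False [ 0.5004 -0.4069  0.012 ]
w 0.019838898673434784 [0.5479 0.9743 0.0575]
w 0.019733779715760052 [ 0.187   0.9136 -1.4024] 19.4083
knob in tool [ 0.0027 -0.0036  0.0089] 0.86
```

View pics/top3.png

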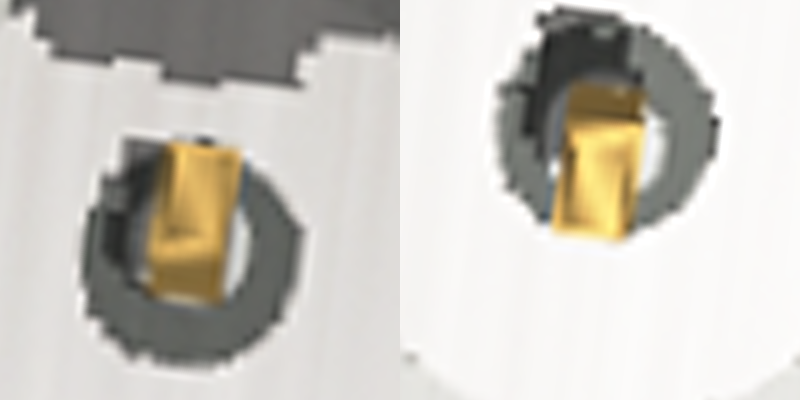

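Averaging the two views gives the spindle at about (0.4509,-0.0099): far edges at rows 145 and 238, bottoms at rows 300 and 85. Its yaw is about -7°. The knob is gripped (opening 19.8 mm = bar width). I'll move over the spindle with the flats matched and check how the knob sits in the hand.

Run:
```python
from h import *
np.set_printoptions(precision=4,suppress=True)
D=np.deg2rad
reach([.4509,-.0099,.165],down(D(-97)));wait(.3);e=np.array(get_ee_pos());print(e,get_q(),R.from_rotvec(get_orientation()).as_matrix()[:,0],get_contact_force())
w=camera("wrist");s=camera("side");print(get_clock())
T=R.from_rotvec(get_orientation())
for c,n in((w,"wrist"),(s,"side")):
    for d in pinpoint(c,"knob"):
        p=towld(c,d["centre"])
        if np.linalg.norm(p-e)<.05: print(n,"knob in tool",T.inv().apply(p-e),d["p"])
z=e[2]-.005
im=undist(w,z,e[:2],.0002).copy();cv2.circle(im,(200,200),140,(0,0,255),1)
u,v=pix(s,e).astype(int);print(u,v)
b=s["frame"][v-40:v+40,u-40:u+40,::-1];b=cv2.resize(b,(400,400),interpolation=cv2.INTER_CUBIC)
cv2.imwrite("pics/hold.png",np.hstack([im,b]))
```

```text
[ 0.4511 -0.0103  0.165 ] [-0.1366 -0.253   1.9542  0.      1.4405  1.557 ] [-0.1225 -0.9925 -0.    ] [ 0.0122  0.4901 -1.1413]
21.3917
wrist knob in tool [-0.0036 -0.0002  0.0061] 0.79
side knob in tool [0.0008 0.0026 0.0131] 0.73
298 232
```

View pics/hold.png

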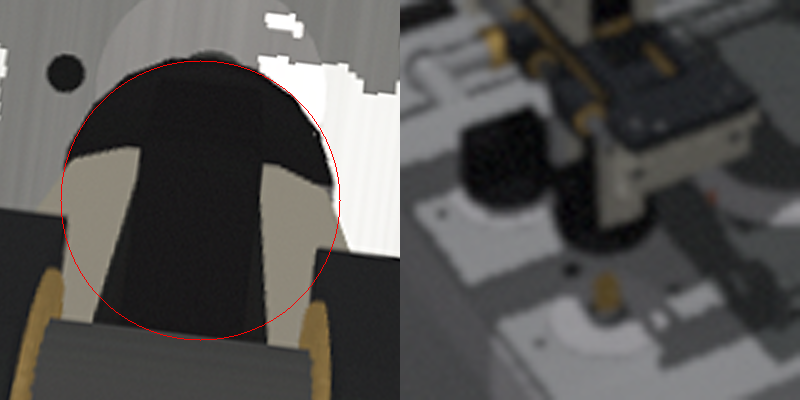

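The left half shows the skirt edge lying on the predicted red circle to within about 1 mm, so the knob is centred in the hand. The right half shows the knob straight above the spindle (605,290). Next is a guarded descent.

Run:
```python
from h import *
np.set_printoptions(precision=4,suppress=True)
xy=[.4508,-.0097]
line_to([*xy,.130],max_speed=.08);print(get_ee_pos(),get_contact_force())
hit=line_to([*xy,.1075],max_speed=.03,until_force=6);print(hit,get_ee_pos(),get_contact_force(),get_wrist_torque())
if get_ee_pos()[2]<.1125:
    for z in(.106,.104,.102,.101,.100):
        line_to([*xy,z],max_speed=.02);print(get_ee_pos()[2],get_contact_force(),get_grip_width())
print(get_clock())
```

```text
[ 0.4505 -0.0097  0.1296] [-0.4488  0.5049 -1.2197]
False [ 0.4506 -0.0098  0.1073] [-0.8245 -1.9144 -1.8896] [-0.2895  0.2147 -0.0034]
0.10606319112394777 [ 0.7158 -3.2582 -1.5759] 0.01964218166015459
0.10456087924335872 [ 0.3112 -2.7286  3.4114] 0.01989859803364312
0.10242242051470106 [ 0.0301 -4.3174  5.0641] 0.01988736545563648
0.10146545163552453 [-0.5343 -4.1219  5.857 ] 0.019969419812471974
0.10054109035180875 [-0.6646 -2.9788  6.9542] 0.020002979095951133
24.2333
```

The knob slid home, and the force slope matches the spring (5 N start, about 0.83 N/mm). I press a bit deeper, hold, then turn +90°.

Run:
```python
from h import *
np.set_printoptions(precision=4,suppress=True)
D=np.deg2rad
xy=[.4508,-.0100];z=.0988
line_to([*xy,z],max_speed=.02);wait(.5);print(get_ee_pos(),get_contact_force())
for d in range(-87,-6,10):
    line_to([*xy,z],down(D(d)),max_speed=.03)
    print(d,get_ee_pos(),get_contact_force(),get_wrist_torque()[2],get_grip_width())
wait(.4);print(get_q(),get_contact_force(),R.from_rotvec(get_orientation()).as_matrix()[:,0],get_clock())
w=camera("wrist");s=camera("side");g=camera("scene")
e=get_ee_pos();im=undist(w,.099,e[:2],.0003)
u,v=pix(s,e).astype(int);b=cv2.resize(s["frame"][v-40:v+40,u-40:u+40,::-1],(400,400),interpolation=cv2.INTER_CUBIC)
cv2.imwrite("pics/turned.png",np.hstack([im,b]))
for c in(w,s,g):
    for n in("knob","cock_pivot","cock_grip"):
        for d in pinpoint(c,n)[:4]:
            p=towld(c,d["centre"])
            if n!="knob" or np.linalg.norm(p-e)<.05: print(n,round(d["p"],2),p)
```

```text
[ 0.4513 -0.0099  0.0995] [ 0.1014 -1.6629  7.5816]
-87 [ 0.4509 -0.0102  0.0993] [-2.7324 -3.0424  7.8723] 0.02005510907904834 0.019596953409235857
-77 [ 0.4509 -0.01    0.0993] [-1.5325 -2.1055  8.4488] -0.039799264616473096 0.019855311418916645
-67 [ 0.4508 -0.0098  0.0992] [-2.4205 -2.7394  6.764 ] -0.004635709332210407 0.019909341131389986
-57 [ 0.4507 -0.0096  0.0992] [-2.5752 -0.6726  7.5778] -0.03995155468627003 0.019831744492808834
-47 [ 0.4506 -0.0095  0.0991] [-3.3306 -0.7534  7.0241] 0.0017376939984718523 0.019886339439330145
-37 [ 0.4505 -0.0093  0.099 ] [-3.33   -0.5411  8.229 ] -0.08175964984613127 0.01950503582084694
-27 [ 0.4503 -0.0092  0.0989] [-4.424   0.1431  8.2467] -0.060529588971699355 0.019643961636918523
-17 [ 0.4501 -0.0092  0.0988] [-4.8963  1.6399  7.7832] -0.08715228848850737 0.019811389344302703
-7 [ 0.4499 -0.0091  0.0988] [-5.4311  1.8566  8.2189] 0.009324073831832001 0.02007674051637558
[-0.1354 -0.1911  2.0267  0.0013  1.3083 -0.0138] [-5.0691  1.4167  8.462 ] [ 0.9926 -0.1216 -0.0022] 28.3083
knob 0.84 [ 0.4534 -0.0104  0.0897]
knob 0.8 [ 0.4474 -0.0088  0.0887]
cock_pivot 0.74 [0.5762 0.2625 0.097 ]
cock_grip 0.47 [0.7648 0.0074 0.1177]
cock_grip 0.44 [0.5017 0.267  0.0956]
knob 0.5 [ 0.445  -0.0101  0.0899]
cock_pivot 0.65 [0.5773 0.263  0.0961]
cock_grip 0.59 [0.4958 0.2707 0.0978]
```

View pics/turned.png

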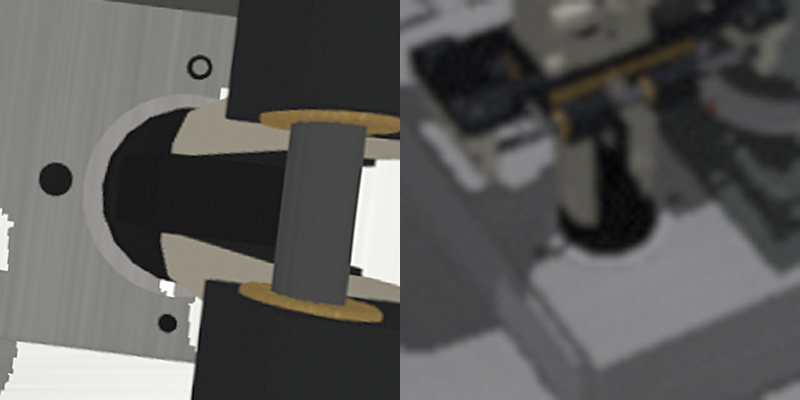

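The knob's bar now lies across the hob (left half, from about (105,195) to the right) and the skirt sits close over the deck. Net push is about 9.6 N, which is roughly 5.5 mm in. The cock is still in line (about 174.6°, pipe 173°). Handing in.

Run:
```python
from h import *
print(get_contact_force(),get_grip_width(),get_clock());close_job()
```

```text
[-5.84370419  0.99289066  7.46668194] 0.020118947081653835 28.9083
the job is handed in; nothing more can be done
```

The job is handed in after 28.9 s of the 67 s allowed. The gas cock is open, and the black knob is on the spindle, turned a quarter turn anticlockwise and still held pushed in. No verdict is reported, and I could not read the press, turn and cock joints directly, so these results are inferred.

- **Cock:** I swung it to its stop. The last camera check put the lever at about 174° against the pipe's 173°, although the network also gave one stray lever reading at the saucepan.
- **Fit:** The knob slid home with no force build-up until the spring took over. Its height at that point matched fully home.
- **Push and turn:** I pressed it in at off for 0.5 s, then turned it 90° while pushed in. The net push at the end was about 8.5–9.5 N, which I read as about 4.5–5.5 mm in. The fingers stayed shut on the 20 mm bar throughout.
- **Disagreements:** A sideways force of about 5–6 N remained on the tool at the end. The network's knob positions scattered by about ±4 mm, which is its stated accuracy. I did not take a separate final check on the pan and other bystanders, but felt no unexpected contact.

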